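# Right the upside-down tea tin and park it

## Task

The tea tin with the orange lid was put back upside down: tip it over its edges on the counter, a quarter turn at a time and resting on its side in between, until its orange lid is on top. It is full, so keep it low on the counter rather than carrying it through the air, and lay it down gently at every turn without letting it topple. Then slide it fully home into the low white bay with the orange floor, square against the back fence, leaving the green-lidded tin, the mug and the shaker where they are.

Things in the scene. Friction and masses are not known exactly. Their poses are not given: they have to be found in the camera images.
- tin: White rectangular tea tin, orange lid, steel bottom; rigid, evenly filled, 0.29 to 0.6 kg. 80 mm along its x, 64 along y, 110 along z; origin at its centre. z points from lid to bottom: up at the start (standing on its lid), down when the lid is on top. Starts left or right, 0.23 to 0.31 m off the centre line, its x along world y within 0.22 rad; the counter from there to the centre line is free.
- tin_lid (a point): Centre of the tin's orange lid face (white disc), 55 mm from the tin's centre along its -z; underneath at the start. The lid is 22 mm deep and flush with the sides. Each quarter turn over an edge along the tin's y shifts the tin's centre by 95 mm.
- bay: Parking bay fixed to the counter: a low U of white fence 24 mm high, 8 mm thick, mouth towards the robot. Inside 96 mm wide along its y; side fences run 55 mm forward from the back fence. Its floor is the bare counter with an orange patch (no step). Origin on the counter, mid inner face of the back fence; x points into the bay away from the mouth, z up.
- bay_home (a point): Point on the counter in the bay, 32 mm in front of the back fence's inner face, over which the parked tin's centre belongs; axes as the bay's. The parked tin stands with its 80 mm side along the bay's y, either way round.
- green_tin: A tin of the same size and make with a green lid, standing the right way up on the counter on the other side of the bay; leave it alone. Origin at its centre; its z points up.
- mug: White ceramic mug, 84 mm across, 88 mm tall, with a handle along its own y, standing on the counter to the left or right of the bay; leave it alone. Origin at the centre of its foot, z up.
- shaker: Round steel sugar shaker, 62 mm across, 86 mm tall, standing on the counter on the other side of the bay from the mug; leave it alone. Origin at the centre of its foot, z up.
There are look-alikes about, which are no part of the job. Several things have the shape of the bay; the one meant has the colours described above.

How it is judged:
By the outcome, as a careful person would: the job done as asked, in the order asked, and still so for the second after the job is handed in, with the robot touching nothing.
It also fails if it takes over 72 s, if anything falls off the work surface, if the arm or the gripper's body presses on something with over 40 N, if the wrist force passes 120 N, or if a joint passes its speed limit or range.

## Robot

A 7-joint arm with a two-finger parallel gripper is mounted at the origin on the work surface. World frame = base frame: x ahead of the robot, y to its left, z up, the work surface at z = 0. Lengths are in m, angles in rad, forces in N, time in s.
With the tool pointing down it reaches from about 0.4 to 0.85 m from the base axis. Payload 10.4 kg.
Tool frame: the origin (TCP) lies on the centre line of the jaws, within the pads' length; the fingertips stand 11 mm ahead of it and the grasp point (between the pads) lies 8 mm behind it; z points along the fingers, y is the line along which they close (so a half turn about z gives the same grasp; the last joint's range is limited). The gripper opens to 87 mm and grips with 3 to 60 N. Pads are 19 mm wide; open, the fingers measure 117 mm over their backs; the gripper's body (75 mm by 190 mm) begins 51 mm behind the grasp point.
Start: joints at [-1.359, 0.332, -0.065, 1.46, 0.022, 1.35, -0.088], TCP at [0.145, 0.608, 0.234] pointing down, gripper open.
Joint ranges: [-2.6, 2.6], [-0.5, 2.12], [-1.47, 1.34], [0.16, 2.42], [-1.27, 4.41], [0.06, 2.06], [-2.6, 2.6]. Speed limits (rad/s): [2.22, 2.22, 2.79, 2.79, 3.14, 3.14, 3.14].

## Interface

Orientations are given as a unit quaternion [x, y, z, w].
In Python, from bench import r gives the robot as it stands.
- The arm moves only by the shell command python3 -m pendant 'ROWS' [OPENING] [FORCE]. ROWS is JSON, a list of rows, each a list of 4 numbers: the shift along the tool's x, y, z in m, then the turn about the tool's z in rad. A call has 1 to 8 rows; each row shifts and turns the commanded pose from where the row before left it, along the tool's axes as they then stand; what a row does not reach is not made up. A row lasts 1/12 s, in which the tool goes at most 41.7 mm and 7.16 degrees, less where a joint would pass 70% of its speed; a pose out of reach is approached as far as the arm can. A call with a gripper value outside its range is refused whole. OPENING is the opening, from 0 (shut) to 1 (fully open), set as the call begins (- or left out, the last holds). The fingers move at their own pace and stop on an object; FORCE is the grip in N (left out, the last holds). Time passes only in rows, so rows that do not move let the fingers close. It gives the time, the measured TCP pose, the force, the opening and the grip force at its end, in the units of the state.
- r.read_state(): the state, without advancing time (a new reading comes with each control period).
- r.camera(name): name is "scene" or "top" or "wrist"; returns a dict with "img" (480x640x3 uint8, red, green, blue), "camera_matrix" (3x3 intrinsics, pixels), "xyz" and "attitude" of the camera in the world. Camera axes: x right, y down, z forward; pixel columns grow to the right and rows downward; lengths in m; the calibration is good to about 2 mm. The wrist camera is an equidistant fisheye: a pixel r from the principal point sees the ray r / f radians off the axis. A picture is of the moment at which its call begins. There is no depth.
- r.close_job(): hands the job in; it is judged then, once.
Trained networks look in the newest picture that a camera, given by its name, has taken for a name from the list of things; names that differ only in an ending like _2 or _b are one class to them, and where a whole thing is asked for, a point or a joint stands for the part that bears it (a point fixed in the world has none). Each returns a list of dicts, best first, with "score" (0 to 1); they miss things now and then, are a little off and sometimes report something else, mostly with a low value. They report only what shows in the picture. A call takes as long as a camera call. They do not tell look-alikes from the thing itself.
- r.outline_of(thing, camera): "mask" (480x640 bool, what is visible of it) and "bbox" ([centre column, centre row, width, height] in pixels, round what is visible of it).
The state is a dict: "time": time; "joint_positions": joint angles; "joint_vel": joint speeds; "joint_torque": joint torques, N m; "ee_pos": TCP position; "eef_rot": TCP orientation; "ft_force": force on the tool from outside, world axes, zero at the start; "torque": the same for the moment, N m; "width": finger opening in m; "grip_force": force on a finger pad.
Only numpy, scipy, OpenCV 4.12 (cv2) and the standard library are available. Lean on these libraries where they do the work, as an engineer would, in place of code of your own. Each camera call takes 0.05 s, during which the arm holds its last target. There are 200 camera calls.

## Working session

There is one attempt and no reset: what is moved stays moved. The work goes in short steps, Python scripts to look and compute and a shell command to move; the robot and the scene stay as the last step left them, time stands still between calls to the robot, and variables do not carry over. Pictures are saved under pics/ and viewed, at most 10 in all, crops included, and the job is handed in when it is done.

```bash
ls; mkdir -p pics; cat > h.py <<'E'
import numpy as np, cv2
from bench import r
from scipy.spatial.transform import Rotation as R
E
python3 - <<'E'
from h import *
for n in ["scene","top"]:
    c=r.camera(n); cv2.imwrite(f"pics/{n}0.png",c["img"][:,:,::-1]); print(n,c["camera_matrix"].tolist(),c["xyz"],c["attitude"])
    for t in ["tin","bay","green_tin","mug","shaker"]:
        print(t,[(round(d["score"],2),np.round(d["bbox"]).tolist()) for d in r.outline_of(t,n)])
print(r.read_state())
E
```

```text
pics
scene [[579.1825482384452, 0.0, 315.27547831466643], [0.0, 579.1825482384452, 241.0478375014182], [0.0, 0.0, 1.0]] [1.22163987 0.48952477 0.672882  ] [ 0.39615675  0.7986131  -0.40586782 -0.20136597]
tin [(0.71, [249.0, 189.0, 53.0, 66.0])]
bay [(0.82, [420.0, 246.0, 60.0, 40.0]), (0.72, [301.0, 299.0, 73.0, 54.0])]
green_tin [(0.86, [468.0, 288.0, 74.0, 90.0])]
mug [(0.7, [445.0, 374.0, 77.0, 87.0]), (0.67, [468.0, 288.0, 72.0, 91.0])]
shaker [(0.78, [160.0, 237.0, 37.0, 45.0])]
top [[614.7583631537145, 0.0, 319.1588832752363], [0.0, 614.7583631537145, 244.99353429313118], [0.0, 0.0, 1.0]] [ 0.44923329 -0.01003355  1.30125331] [-0.7006985   0.71197272 -0.03550781  0.02925158]
tin [(0.84, [425.0, 280.0, 54.0, 40.0])]
bay [(0.6, [249.0, 330.0, 60.0, 36.0])]
green_tin [(0.74, [299.0, 212.0, 55.0, 35.0]), (0.6, [183.0, 277.0, 55.0, 36.0])]
mug [(0.87, [159.0, 190.0, 57.0, 49.0])]
shaker [(0.92, [441.0, 182.0, 31.0, 30.0])]
{'time': 0.6, 'joint_positions': array([-1.35858593,  0.33218046, -0.06470103,  1.46012757,  0.02158612,
        1.34990229, -0.08852329]), 'joint_vel': array([ 0.00083605, -0.00022903,  0.00135494, -0.00022662, -0.00065054,
       -0.00032317,  0.00109572]), 'joint_torque': array([ 4.47410753e-05, -6.22760582e+01,  2.49776489e-02, -3.89981925e+01,
       -6.12204289e-02,  3.17325757e-02,  9.00504972e-06]), 'ee_pos': array([0.14539147, 0.60786173, 0.23357455]), 'eef_rot': array([ 1.17146358e-01,  9.93114661e-01,  3.90486474e-05, -1.10113864e-05]), 'ft_force': array([-0.00899823,  0.26039409, -0.48115292]), 'torque': array([-0.00930098,  0.02187416,  0.05953445]), 'grip_force': 0.0, 'width': 0.08689998496038986}
```

View pics/scene0.png

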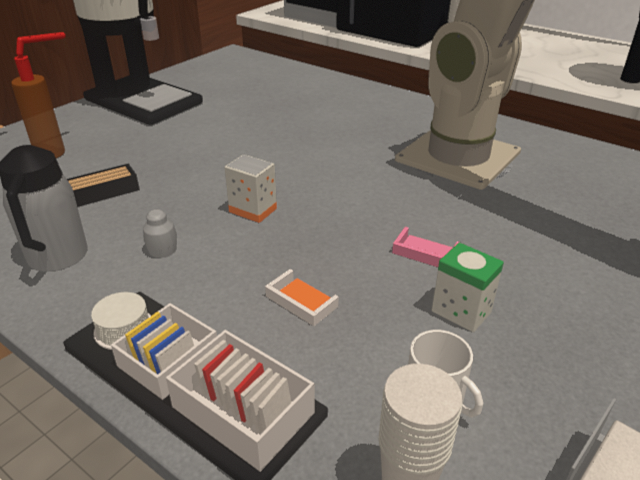

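View pics/top0.png

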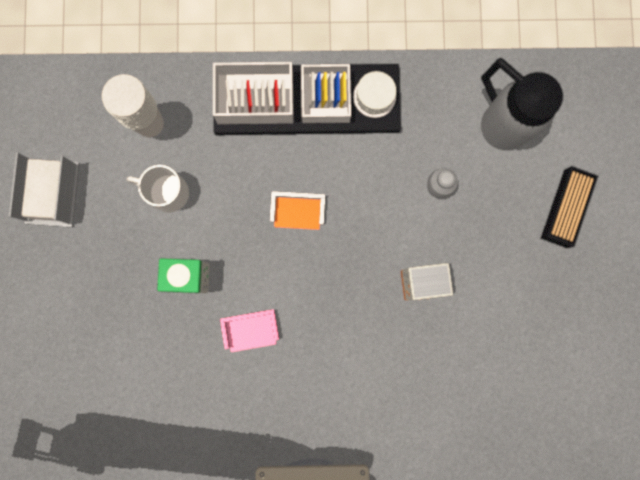

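The scene shows the upside-down tin at (250,190), with its orange rim at the bottom. The bay with the orange floor is at (301,299), the green tin at (468,288), the mug at (442,370) and the shaker at (160,237); the pink bay is a decoy. In the top view the tin is at (430,281), right of centre, with free counter to the bay at (298,211). Next I fit the poses of the tin and bay as silhouettes in both views.

```bash
cat >> h.py <<'E'
from scipy.optimize import minimize
def proj(c,P):
    q=R.from_quat(c["attitude"]).inv().apply(P-c["xyz"]); K=c["camera_matrix"]
    return q[:,:2]/q[:,2:]*[K[0,0],K[1,1]]+[K[0,2],K[1,2]]
def hullmask(pts,S=4):
    m=np.zeros((480*S,640*S),np.uint8); h=cv2.convexHull((np.float32(pts)*S+S/2-.5).round().astype(np.int32)); cv2.fillConvexPoly(m,h,1)
    return cv2.resize(m.astype(np.float32),(640,480),interpolation=cv2.INTER_AREA)
def box(p,lo,hi):
    B=np.array([[x,y,z] for x in(lo[0],hi[0]) for y in(lo[1],hi[1]) for z in(lo[2],hi[2])],float)
    return R.from_euler("z",p[2]).apply(B)+[p[0],p[1],0]
def fit(obs,p0,lo,hi):
    f=lambda p:sum(np.abs(hullmask(proj(c,box(p,lo,hi)))-m).sum()/m.sum() for c,m in obs)
    s=minimize(f,p0,method="Nelder-Mead",options=dict(initial_simplex=np.array(p0)+np.array([[0,0,0],[.02,0,0],[0,.02,0],[0,0,.15]]),xatol=1e-4,fatol=1e-4))
    return s.x,s.fun
def pick(name,cam,near):
    c=r.camera(cam); L=r.outline_of(name,cam)
    L=[d for d in L if np.hypot(*(np.array(d["bbox"][:2])-near))<25]
    return (c,L[0]["mask"].astype(float)) if L else None
def hull(o):
    pts=cv2.findNonZero((o[1]>0).astype(np.uint8)).reshape(-1,2); return (o[0],hullmask(pts))
E
python3 - <<'E'
from h import *
o=[x for x in(pick("tin","top",(428,281)),pick("tin","scene",(249,189))) if x]
for s in (o,*[[x] for x in o]): print("tin",fit(s,[.37,-.23,0],(-.032,-.04,0),(.032,.04,.11)))
b=[]
x=pick("bay","scene",(301,299)); 
if x: b.append(hull(x))
c=r.camera("top"); im=c["img"].astype(int); m=np.zeros((480,640)); sub=im[183:238,258:340]
m[183:238,258:340]=(sub.min(2)>165)|(sub[:,:,0]-sub[:,:,2]>60); m=cv2.morphologyEx(m,cv2.MORPH_OPEN,np.ones((2,2)))
b.append(hull((c,m)))
for s in (b,*[[x] for x in b]): print("bay",fit(s,[.52,.04,0],(-.055,-.056,0),(.008,.056,.024)))
# patch only
om=np.zeros((480,640),np.uint8); om[183:238,258:340]=(sub[:,:,0]-sub[:,:,2]>60)&(sub[:,:,1]<190); print("patch",cv2.minAreaRect(cv2.findNonZero(om)))
print(c["xyz"],R.from_quat(c["attitude"]).as_matrix().round(4).tolist())
E
```

```text
tin (array([ 0.48327614, -0.23793082, -1.70211692]), np.float64(0.42136003400538286))
tin (array([ 0.48751835, -0.23583458, -0.75465527]), np.float64(0.38285669390320554))
tin (array([ 0.47961215, -0.2400598 ,  0.11494347]), np.float64(0.028174809424809426))
bay (array([-2.29333333, -0.71333333, 12.15      ]), np.float64(2.0))
bay (array([-2.14771834, -0.13062897, 14.87801402]), np.float64(1.0))
bay (array([0.51626157, 0.0514159 , 0.03943866]), np.float64(1.863055944442749))
patch ((297.1738586425781, 212.87075805664062), (45.37447738647461, 31.2296199798584), 3.1798300743103027)
[ 0.44923329 -0.01003355  1.30125331] [[-0.0163, -0.9957, 0.0914], [-0.9998, 0.0155, -0.0096], [0.0081, -0.0916, -0.9958]]
```

```bash
cat > g.py <<'E'
from h import *
def ground(c,px,z=0):
    K=c["camera_matrix"]; d=R.from_quat(c["attitude"]).apply([(px[0]-K[0,2])/K[0,0],(px[1]-K[1,2])/K[1,1],1]); return c["xyz"]+d*(z-c["xyz"][2])/d[2]
E
python3 - <<'E'
from g import *
o=[x for x in(pick("tin","top",(428,281)),pick("tin","scene",(249,189))) if x]
for s in (o,*[[x] for x in o]): print("tin",fit(s,[.48,-.24,.1],(-.032,-.04,0),(.032,.04,.11)))
c=r.camera("top"); p0=ground(c,(297.2,212.9)); print(p0)
im=c["img"].astype(int); m=np.zeros((480,640)); sub=im[183:238,258:340]
m[183:238,258:340]=(sub.min(2)>165)|(sub[:,:,0]-sub[:,:,2]>60); print(m.sum())
b=[hull((c,m))]
x=pick("bay","scene",(301,299)); 
if x: b.append(hull(x))
for s in (b,*[[x] for x in b]): print("bay",fit(s,[p0[0]+.03,p0[1],.05],(-.055,-.056,0),(.008,.056,.024)))
cam=r.camera("scene")
for n,cc,(u0,v0,u1,v1) in (("top",c,(258,170,340,240)),("scene",cam,(250,260,350,335))):
    i=cc["img"].astype(int)[v0:v1,u0:u1]; om=((i[:,:,0]-i[:,:,2]>70)&(i[:,:,0]>140)).astype(np.uint8)
    q=cv2.findNonZero(om).reshape(-1,2)+[u0,v0]; g=np.array([ground(cc,a)[:2] for a in q],np.float32)
    print(n,"patch centre,size,ang",cv2.minAreaRect(g))
E
```

```text
tin (array([ 0.48588958, -0.23642765,  0.11240308]), np.float64(0.13219920814355784))
tin (array([ 0.48619044, -0.23597019,  0.09538432]), np.float64(0.050302933673469385))
tin (array([ 0.48026721, -0.24014383,  0.10370401]), np.float64(0.046293812589413445))
[0.6382313  0.02322404 0.        ]
1871.0
bay (array([ 0.66778866,  0.0198627 , -0.06717159]), np.float64(0.18245941400527954))
bay (array([ 0.66895205,  0.02127481, -0.05884762]), np.float64(0.13028089702129364))
bay (array([ 0.66716267,  0.01799628, -0.0709248 ]), np.float64(0.01792895793914795))
top patch centre,size,ang ((0.6382508873939514, 0.023276105523109436), (0.0966196358203888, 0.0665661171078682), 85.92681884765625)
scene patch centre,size,ang ((0.6235395669937134, 0.011052757501602173), (0.08139427751302719, 0.047191180288791656), 85.76924133300781)
```

```bash
python3 -m pendant '[[0,0,0,0.123],[0,0,0,0.123],[0,0,0,0.123],[0,0,0,0.123],[0,0,0,0.123]]' 1
python3 -m pendant '[[0,0,0,0.123],[0,0,0,0.123],[0,0,0,0.123],[0,0,0,0.123],[0,0,0,0.124]]'
python3 -m pendant '[[-0.0316,0.0221,0,0],[-0.0316,0.0221,0,0],[-0.0316,0.0221,0,0],[-0.0316,0.0221,0,0],[-0.0316,0.0221,0,0],[-0.0316,0.0221,0,0],[-0.0316,0.0221,0,0]]'
python3 -m pendant '[[-0.0316,0.0221,0,0],[-0.0316,0.0221,0,0],[-0.0316,0.0221,0,0],[-0.0316,0.0221,0,0],[-0.0316,0.0221,0,0],[-0.0316,0.0221,0,0],[-0.0316,0.0221,0,0]]'
python3 -m pendant '[[-0.0353,-0.0048,0,0],[-0.0353,-0.0048,0,0],[-0.0353,-0.0048,0,0],[-0.0353,-0.0048,0,0],[-0.0353,-0.0048,0,0],[-0.0353,-0.0048,0,0],[-0.0353,-0.0048,0,0]]'
python3 -m pendant '[[-0.0353,-0.0048,0,0],[-0.0353,-0.0048,0,0],[-0.0353,-0.0048,0,0],[-0.0353,-0.0048,0,0],[-0.0353,-0.0048,0,0],[-0.0353,-0.0048,0,0],[0,0,0,0]]'
cat >> g.py <<'E'
def goal(x,y,z=None,yaw=None):
    "needed shift in tool axes and turn about tool z; yaw = azimuth of tool y"
    s=r.read_state(); M=R.from_quat(s["eef_rot"]).as_matrix(); p=s["ee_pos"]
    d=np.array([x,y,p[2] if z is None else z])-p; a=np.arctan2(M[1,1],M[0,1])
    print("t",round(s["time"],2),"p",p.round(4),"yaw",a.round(4),"tool shift",(M.T@d).round(4),"turn",0 if yaw is None else round(a-yaw,4),"F",s["ft_force"].round(2),"w",round(s["width"],4),"g",round(s["grip_force"],2),"z",M[:,2].round(4))
E
python3 - <<'E'
from g import *
goal(.4856,-.2629,.067,.105)
c=r.camera("wrist"); cv2.imwrite("pics/w1.png",c["img"][:,:,::-1])
E
```

```text
time: 1.77
ee_pos: [0.1454, 0.6079, 0.2336]
eef_rot: [0.415, 0.91, 0.0, -0.0]
ft_force: [-0.7, -0.0, 0.5]
width: 0.087
grip_force: 0.0
time: 2.18
ee_pos: [0.1453, 0.6079, 0.2336]
eef_rot: [0.671, 0.741, 0.0, -0.0]
ft_force: [-0.7, -0.8, -0.1]
width: 0.0871
grip_force: 0.0
time: 2.77
ee_pos: [0.3234, 0.4025, 0.2338]
eef_rot: [0.669, 0.743, 0.0, -0.0]
ft_force: [0.4, 0.4, 0.0]
width: 0.0871
grip_force: 0.0
time: 3.35
ee_pos: [0.5004, 0.1987, 0.2339]
eef_rot: [0.669, 0.743, 0.0, -0.0]
ft_force: [0.6, 0.9, 0.6]
width: 0.0871
grip_force: 0.0
time: 3.93
ee_pos: [0.4916, -0.0506, 0.2338]
eef_rot: [0.669, 0.743, 0.001, 0.0]
ft_force: [1.3, 0.4, 1.2]
width: 0.0871
grip_force: 0.0
time: 4.52
ee_pos: [0.4833, -0.2698, 0.234]
eef_rot: [0.672, 0.741, -0.001, 0.001]
ft_force: [-1.0, 0.5, 0.2]
width: 0.0869
grip_force: 0.0
t 4.52 p [ 0.4833 -0.2698  0.234 ] yaw 0.097 tool shift [0.0072 0.003  0.1669] turn -0.008 F [-0.99  0.45  0.15] w 0.0869 g 0.0 z [ 2.0e-04 -3.5e-03 -1.0e+00]
```

View pics/w1.png

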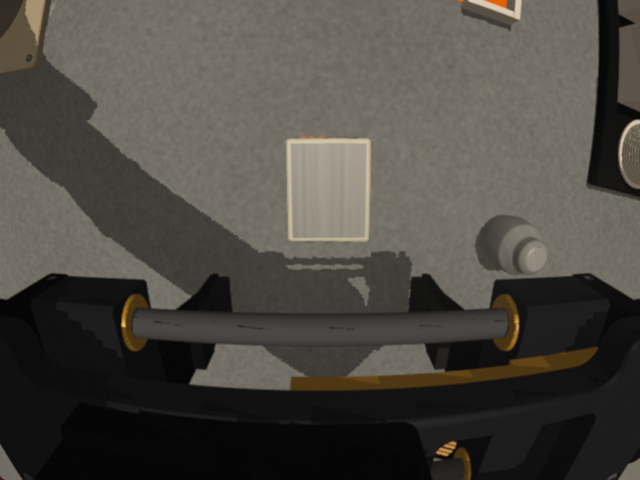

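The wrist view shows the tin's steel bottom square between the fingers, with corners at about (288,140), (370,140), (369,241) and (289,241). I'll measure it with the fisheye model.

```bash
cat >> g.py <<'E'
def wground(c,px,z):
    K=c["camera_matrix"]; d=(np.array(px)-[K[0,2],K[1,2]])/[K[0,0],K[1,1]]; t=np.hypot(*d); v=np.r_[d/t*np.sin(t),np.cos(t)]
    v=R.from_quat(c["attitude"]).apply(v); return c["xyz"]+v*(z-c["xyz"][2])/v[2]
E
python3 - <<'E'
from g import *
c=r.camera("wrist")
g=np.array([wground(c,p,.11) for p in [(288,139.5),(370,139.5),(369.5,241),(288.5,241)]])
m=g.mean(0); e=(g[1]+g[2]-g[0]-g[3])[:2]; yaw=np.arctan2(e[1],e[0]); print(g[:,:2].round(4).tolist(),m,yaw,np.linalg.norm(e)/2,np.linalg.norm((g[0]+g[1]-g[2]-g[3])[:2])/2)
p=m[:2]-.025*np.array([-np.sin(yaw),np.cos(yaw)]); goal(p[0],p[1],.067,yaw)
E
```

```text
[[0.454, -0.1952], [0.5138, -0.1889], [0.523, -0.2659], [0.4608, -0.2721]] [ 0.48787846 -0.23053227  0.11      ] 0.10168235716775953 0.061339882195108504 0.07737637015008408
t 4.62 p [ 0.4849 -0.2641  0.2334] yaw 0.1017 tool shift [0.0082 0.0064 0.1664] turn -0.0 F [ 0.08 -0.16  0.38] w 0.087 g 0.0 z [-4.e-04 -6.e-04 -1.e+00]
```

```bash
python3 -m pendant '[[0.002,0.0025,0.028,0],[0.002,0.0025,0.028,0],[0,0,0.028,0],[0,0,0.028,0],[0,0,0.028,0],[0,0,0.02,0],[0,0,0.0064,0],[0,0,0,0]]'
python3 -m pendant '[[0,0,0,0],[0,0,0,0],[0,0,0,0],[0,0,0,0],[0,0,0,0],[0,0,0,0]]' 0 8
python3 - <<'E'
from g import *
goal(0.5,-.25,.067)
E
```

```text
time: 5.28
ee_pos: [0.4896, -0.2563, 0.0659]
eef_rot: [0.668, 0.744, -0.0, -0.001]
ft_force: [-0.7, 0.0, -0.3]
width: 0.0871
grip_force: 0.0
time: 5.78
ee_pos: [0.4901, -0.2584, 0.0679]
eef_rot: [0.669, 0.743, 0.0, 0.0]
ft_force: [-2.2, 0.3, 7.2]
width: 0.0639
grip_force: 8.0
t 5.78 p [ 0.4901 -0.2584  0.0679] yaw 0.1048 tool shift [0.0073 0.0107 0.0009] turn 0 F [-2.23  0.29  7.19] w 0.0639 g 7.99 z [ 6.e-04  1.e-04 -1.e+00]
```

```bash
python3 -m pendant '[[0.0035,0,-0.0026,0],[0.0035,0,-0.0026,0],[0.0036,0,-0.0024,0],[0.0037,0,-0.0023,0],[0.0038,0,-0.0020,0],[0.0039,0,-0.0019,0],[0,0,0,0]]'
python3 - <<'E'
from g import *
goal(0.5,-.25,.067)
c=r.camera("scene"); cv2.imwrite("pics/s1.png",cv2.resize(c["img"][100:300,150:400,::-1],None,fx=2.4,fy=2.4))
E
```

```text
time: 6.37
ee_pos: [0.488, -0.2351, 0.0812]
eef_rot: [0.669, 0.744, 0.0, -0.0]
ft_force: [0.8, 1.0, -4.5]
width: 0.064
grip_force: 8.0
t 6.37 p [ 0.488  -0.2351  0.0812] yaw 0.106 tool shift [-0.0161  0.0103  0.0142] turn 0 F [ 0.82  0.97 -4.46] w 0.064 g 7.99 z [ 4.e-04  7.e-04 -1.e+00]
```

View pics/s1.png

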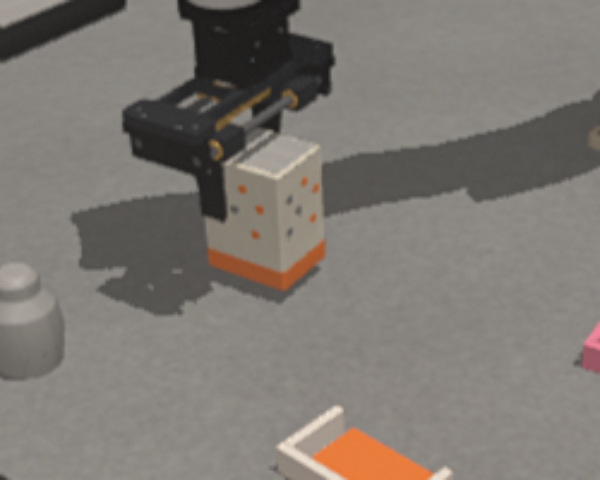

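The crop shows the tin, base at about (265,270), still upright and hanging from the pads, so an 8 N grip holds the swivel. I'll set it down, grip nearer the trailing edge and use less force.

```bash
python3 -m pendant '[[0,0,0.003,0],[0,0,0.003,0],[0,0,0.003,0],[0,0,0.003,0],[0,0,0.0015,0],[0,0,0,0]]'
python3 -m pendant '[[0,0,0,0],[0,0,0,0],[-0.003,0,0,0],[-0.003,0,0,0],[0,0,0,0]]' 1
python3 -m pendant '[[0,0,0,0],[0,0,0,0],[0,0,0,0],[0,0,0,0],[0,0,0,0],[0,0,0,0]]' 0 4
python3 -m pendant '[[0.0031,0,-0.0030,0],[0.0031,0,-0.0030,0],[0.0034,0,-0.0029,0],[0.0036,0,-0.0027,0],[0,0,0,0],[0,0,0,0]]'
python3 - <<'E'
from g import *
goal(0.5,-.25,.067)
c=r.camera("scene"); cv2.imwrite("pics/s2.png",cv2.resize(c["img"][100:300,150:400,::-1],None,fx=2.4,fy=2.4))
E
```

```text
time: 6.92
ee_pos: [0.4875, -0.2366, 0.0673]
eef_rot: [0.669, 0.743, -0.0, -0.0]
ft_force: [-1.5, 0.2, -0.3]
width: 0.0637
grip_force: 8.0
time: 7.33
ee_pos: [0.4885, -0.243, 0.0676]
eef_rot: [0.669, 0.743, -0.0, 0.0]
ft_force: [0.1, -0.1, -0.7]
width: 0.0849
grip_force: 0.0
time: 7.83
ee_pos: [0.4884, -0.242, 0.0674]
eef_rot: [0.669, 0.743, 0.0, -0.0]
ft_force: [0.1, 0.4, 0.2]
width: 0.0642
grip_force: 4.0
time: 8.33
ee_pos: [0.4871, -0.2285, 0.0792]
eef_rot: [0.669, 0.743, 0.0, -0.0]
ft_force: [-0.4, 0.2, -1.4]
width: 0.064
grip_force: 4.0
t 8.33 p [ 0.4871 -0.2285  0.0792] yaw 0.1057 tool shift [-0.0228  0.0105  0.0122] turn 0 F [-0.42  0.2  -1.36] w 0.064 g 4.0 z [ 4.e-04  6.e-04 -1.e+00]
```

View pics/s2.png

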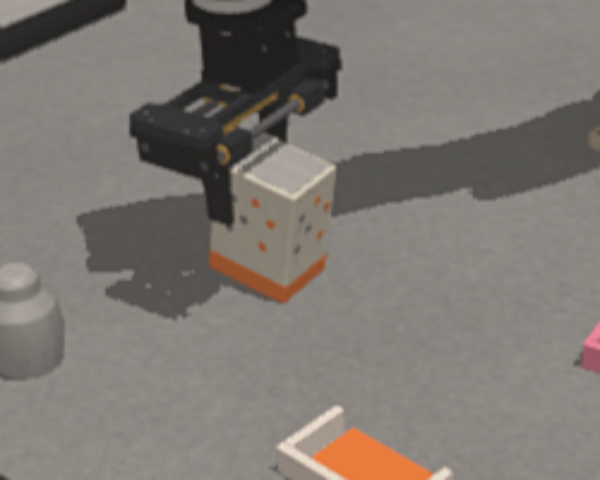

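The tin now swivels: it is tilted about 10° with its leading edge on the counter, at (285,298) in the crop. I'll continue the arc.

```bash
python3 -m pendant '[[0.0039,0,-0.0025,0],[0.0039,0,-0.0022,0],[0.004,0,-0.002,0],[0.004,0,-0.0017,0],[0.0042,0,-0.0016,0],[0.0042,0,-0.0015,0],[0.0043,0,-0.0013,0],[0.0044,0,-0.0011,0]]'
python3 -m pendant '[[0.0044,0,-0.0009,0],[0.0044,0,-0.0007,0],[0.0045,0,-0.0005,0],[0.0045,0,-0.0003,0],[0,0,0,0]]'
cat >> g.py <<'E'
def tiltfit(p0,cams=(("scene",None),("top",None)),ph=None):
    "p: pivot-edge midpoint x,y, roll th, for roll azimuth yaw; box lies behind pivot, size L along roll, H high"
    yaw,L,H=ph; obs=[]
    for n,_ in cams:
        c=r.camera(n); l=r.outline_of("tin",n); q=proj(c,np.array([[p0[0],p0[1],.05]]))[0]
        l=[d for d in l if np.hypot(*(np.array(d["bbox"][:2])-q))<45]
        if l: obs.append((c,l[0]["mask"].astype(float)))
    B=np.array([[x,y,z] for x in(-.032,.032) for y in(-L,0) for z in(0,H)],float)
    def pts(p): return R.from_euler("z",yaw).apply(R.from_euler("x",-p[2]).apply(B))+[p[0],p[1],0]
    # only penalise mask pixels outside the model (gripper hides parts) plus lightly the reverse
    def f(p):
        t=0
        for c,m in obs:
            h=hullmask(proj(c,pts(p))); t+=(np.clip(m-h,0,1).sum()+.4*np.clip(h-m,0,1).sum())/m.sum()
        return t
    s=minimize(f,p0,method="Nelder-Mead",options=dict(initial_simplex=np.array(p0)+np.array([[0,0,0],[.01,0,0],[0,.01,0],[0,0,.2]]),xatol=1e-4,fatol=1e-4))
    print("fit",s.x.round(4),round(s.fun,3),"n",len(obs))
E
python3 - <<'E'
from g import *
goal(0.5,-.25,.067)
tiltfit([.482,-.173,.7],ph=(.105,.08,.11))
E
```

```text
time: 9.05
ee_pos: [0.4835, -0.1959, 0.0931]
eef_rot: [0.669, 0.743, 0.0, -0.0]
ft_force: [-1.8, -1.5, -0.4]
width: 0.0641
grip_force: 4.0
time: 9.47
ee_pos: [0.4817, -0.1774, 0.0953]
eef_rot: [0.669, 0.744, 0.0, -0.0]
ft_force: [-1.3, 0.1, 1.9]
width: 0.0641
grip_force: 4.0
t 9.47 p [ 0.4817 -0.1774  0.0953] yaw 0.106 tool shift [-0.0741  0.0106  0.0283] turn 0 F [-1.27  0.1   1.94] w 0.0641 g 4.0 z [-3.e-04  8.e-04 -1.e+00]
fit [ 0.4801 -0.1687  0.5706] 0.844 n 2
```

```bash
python3 -m pendant '[[0.0045,0,-0.0001,0],[0.0045,0,0,0],[0.0045,0,0.0003,0],[0.0045,0,0.0005,0],[0.0044,0,0.0006,0],[0.0044,0,0.0008,0],[0.0044,0,0.0011,0],[0.0044,0,0.0013,0]]'
python3 -m pendant '[[0.0042,0,0.0014,0],[0.0042,0,0.0016,0],[0.0041,0,0.0018,0],[0.0041,0,0.002,0],[0,0,0,0]]'
python3 - <<'E'
from g import *
goal(0.5,-.25,.067)
tiltfit([.48,-.170,1.2],ph=(.105,.08,.11))
c=r.camera("scene"); cv2.imwrite("pics/s3.png",cv2.resize(c["img"][100:300,150:400,::-1],None,fx=2.4,fy=2.4))
E
```

```text
time: 10.33
ee_pos: [0.4779, -0.1426, 0.0907]
eef_rot: [0.669, 0.743, 0.0, -0.0]
ft_force: [-0.7, -0.6, -1.7]
width: 0.064
grip_force: 4.0
time: 10.75
ee_pos: [0.476, -0.1256, 0.0835]
eef_rot: [0.669, 0.744, -0.0, -0.0]
ft_force: [-1.1, 0.8, -2.6]
width: 0.0642
grip_force: 4.0
t 10.75 p [ 0.476  -0.1256  0.0835] yaw 0.106 tool shift [-0.1262  0.0107  0.0164] turn 0 F [-1.14  0.77 -2.62] w 0.0642 g 4.0 z [-6.e-04  5.e-04 -1.e+00]
fit [ 0.4851 -0.1835  1.6237] 2.87 n 2
```

View pics/s3.png

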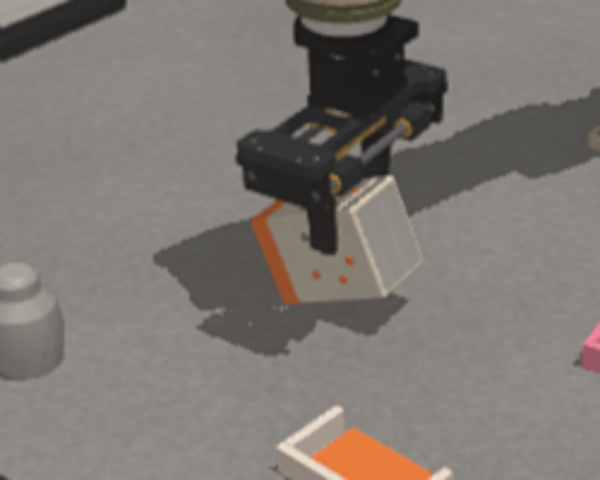

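The tin is at about 70°, with its lid edge on the counter at (290,300) in the crop and held by the pads. I'll lay it down the rest of the way, slowly.

```bash
python3 -m pendant '[[0.0039,0,0.0022,0],[0.0038,0,0.0023,0],[0.0038,0,0.0025,0],[0.0037,0,0.0026,0],[0.0035,0,0.0028,0],[0.0034,0,0.0029,0]]'
python3 -m pendant '[[0.0018,0,0.0016,0],[0.0017,0,0.0016,0],[0.0015,0,0.0015,0],[0.0014,0,0.0016,0],[0,0,0.0006,0],[0,0,0,0],[0,0,0,0]]'
python3 - <<'E'
from g import *
goal(0.5,-.25,.067)
tiltfit([.478,-.170,1.57],ph=(.105,.08,.11))
E
```

```text
time: 11.5
ee_pos: [0.4738, -0.1043, 0.0683]
eef_rot: [0.669, 0.743, -0.0, 0.0]
ft_force: [0.8, -0.6, -2.2]
width: 0.0639
grip_force: 4.0
time: 12.08
ee_pos: [0.4732, -0.0983, 0.0618]
eef_rot: [0.669, 0.743, 0.0, -0.0]
ft_force: [-0.2, 1.2, -2.4]
width: 0.0641
grip_force: 4.0
t 12.08 p [ 0.4732 -0.0983  0.0618] yaw 0.105 tool shift [-0.1537  0.0107 -0.0052] turn 0 F [-0.17  1.16 -2.41] w 0.0641 g 4.0 z [ 0.e+00  2.e-04 -1.e+00]
fit [ 0.4807 -0.1708  1.5224] 0.201 n 1
```

```bash
python3 -m pendant '[[0,0,0.001,0],[0,0,0.001,0],[0,0,0,0]]'; python3 -m pendant '[[0,0,0.001,0],[0,0,0.001,0],[0,0,0,0]]'; python3 -m pendant '[[0,0,0.001,0],[0,0,0.001,0],[0,0,0,0]]'
python3 - <<'E'
from g import *
goal(0.5,-.25,.067)
tiltfit([.478,-.170,1.57],ph=(.105,.08,.11))
c=r.camera("scene"); cv2.imwrite("pics/s4.png",cv2.resize(c["img"][100:300,150:400,::-1],None,fx=2.4,fy=2.4))
E
```

```text
time: 12.53
ee_pos: [0.4734, -0.0986, 0.06]
eef_rot: [0.669, 0.743, 0.0, 0.0]
ft_force: [-1.5, 0.2, 3.2]
width: 0.0639
grip_force: 4.0
time: 12.78
ee_pos: [0.4734, -0.0987, 0.058]
eef_rot: [0.669, 0.743, 0.0, 0.0]
ft_force: [-0.6, -0.1, 2.8]
width: 0.0641
grip_force: 4.0
time: 13.03
ee_pos: [0.4734, -0.0987, 0.0559]
eef_rot: [0.669, 0.743, 0.0, 0.0]
ft_force: [-1.4, -0.6, 2.9]
width: 0.0641
grip_force: 4.0
t 13.03 p [ 0.4734 -0.0987  0.0559] yaw 0.1047 tool shift [-0.1532  0.0107 -0.011 ] turn 0 F [-1.39 -0.58  2.86] w 0.0641 g 4.0 z [ 4.e-04 -2.e-04 -1.e+00]
fit [ 0.4819 -0.1699  1.5088] 0.236 n 1
```

View pics/s4.png

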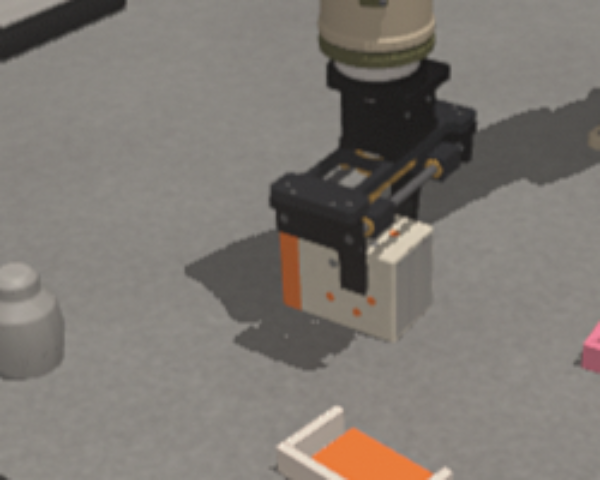

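The crop shows the tin lying flat on its side, lid end at (290,270), steel end towards the centre. Next I regrip near the lid end for the second turn.

```bash
python3 -m pendant '[[0,0,0,0],[0,0,0,0],[0,0,0,0],[-0.014,0,0,0],[-0.015,0,0,0],[-0.015,0,0.006,0],[-0.014,0,0.008,0],[0,0,0,0]]' 1
python3 -m pendant '[[0,0,0,0],[0,0,0,0],[0,0,0,0],[0,0,0,0],[0,0,0,0],[0,0,0,0]]' 0 4
python3 - <<'E'
from g import *
goal(0.5,-.25,.042)
tiltfit([.478,-.172,1.57],ph=(.105,.08,.11))
E
```

```text
time: 13.95
ee_pos: [0.4786, -0.1584, 0.0409]
eef_rot: [0.67, 0.742, -0.001, 0.0]
ft_force: [-0.7, -1.4, -0.4]
width: 0.0867
grip_force: 0.0
time: 14.45
ee_pos: [0.4795, -0.1553, 0.0421]
eef_rot: [0.669, 0.744, 0.0, -0.0]
ft_force: [-0.7, 2.1, 3.1]
width: 0.0639
grip_force: 4.0
t 14.45 p [ 0.4795 -0.1553  0.0421] yaw 0.1059 tool shift [-0.0963  0.0103 -0.    ] turn 0 F [-0.72  2.06  3.1 ] w 0.0639 g 4.0 z [ 4.e-04  8.e-04 -1.e+00]
fit [ 0.4811 -0.1726  1.5637] 0.532 n 2
```

```bash
python3 -m pendant '[[0.0022,0,-0.0041,0],[0.0024,0,-0.0040,0],[0.0026,0,-0.0039,0],[0.0029,0,-0.0037,0],[0.0030,0,-0.0036,0],[0.0031,0,-0.0035,0],[0.0032,0,-0.0034,0],[0.0034,0,-0.0033,0]]'
python3 -m pendant '[[0.0035,0,-0.0031,0],[0.0037,0,-0.0029,0],[0.0038,0,-0.0027,0],[0.0039,0,-0.0026,0],[0.0040,0,-0.0024,0],[0.0042,0,-0.0022,0],[0.0042,0,-0.0021,0],[0.0043,0,-0.0019,0]]'
python3 -m pendant '[[0,0,0,0]]'
python3 - <<'E'
from g import *
goal(0.5,-.25,.067)
tiltfit([.471,-.062,.7],ph=(.105,.11,.08))
c=r.camera("scene"); cv2.imwrite("pics/s5.png",cv2.resize(c["img"][100:300,150:400,::-1],None,fx=2.4,fy=2.4))
E
```

```text
time: 15.32
ee_pos: [0.4768, -0.1331, 0.0717]
eef_rot: [0.669, 0.743, 0.0, -0.0]
ft_force: [-1.4, -1.3, -2.3]
width: 0.0642
grip_force: 4.0
time: 15.98
ee_pos: [0.4736, -0.1015, 0.0915]
eef_rot: [0.669, 0.743, 0.0, -0.0]
ft_force: [0.4, -1.5, -1.6]
width: 0.0641
grip_force: 4.0
time: 16.07
ee_pos: [0.4737, -0.1009, 0.0916]
eef_rot: [0.669, 0.744, 0.0, -0.0]
ft_force: [-1.7, -1.1, 0.4]
width: 0.0636
grip_force: 4.0
t 16.07 p [ 0.4737 -0.1009  0.0916] yaw 0.106 tool shift [-0.151   0.0103  0.0245] turn 0 F [-1.67 -1.13  0.36] w 0.0636 g 4.0 z [ 2.e-04  6.e-04 -1.e+00]
fit [ 0.4692 -0.0642  0.6847] 0.981 n 2
```

View pics/s5.png

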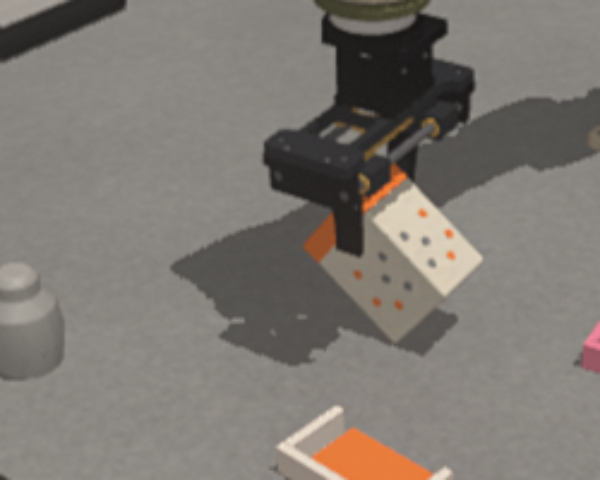

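The tin is at about 40°, pivoting on the edge at (397,340) in the crop, with the lid end up. I'll go on to 90° and lay it down slowly.

```bash
python3 -m pendant '[[0.0044,0,-0.0017,0],[0.0044,0,-0.0015,0],[0.0045,0,-0.0013,0],[0.0045,0,-0.0010,0],[0.0046,0,-0.0009,0],[0.0046,0,-0.0007,0],[0.0047,0,-0.0005,0],[0.0047,0,-0.0003,0]]'
python3 -m pendant '[[0.0047,0,-0.0001,0],[0.0047,0,0.0001,0],[0.0047,0,0.0003,0],[0.0046,0,0.0006,0],[0.0046,0,0.0008,0],[0.0046,0,0.0010,0],[0.0045,0,0.0011,0],[0.0045,0,0.0013,0]]'
python3 -m pendant '[[0.0022,0,0.0007,0],[0.0022,0,0.0008,0],[0.0022,0,0.0009,0],[0.0022,0,0.0009,0],[0.0022,0,0.0009,0],[0.0021,0,0.001,0],[0,0,0,0]]'
python3 - <<'E'
from g import *
goal(0.5,-.25,.067)
tiltfit([.471,-.062,1.4],ph=(.105,.11,.08))
E
```

```text
time: 16.98
ee_pos: [0.4698, -0.0651, 0.0992]
eef_rot: [0.669, 0.743, 0.0, -0.0]
ft_force: [0.4, 0.4, -1.2]
width: 0.064
grip_force: 4.0
time: 17.65
ee_pos: [0.4658, -0.0285, 0.0938]
eef_rot: [0.669, 0.743, -0.0, -0.0]
ft_force: [0.3, -0.8, -3.4]
width: 0.0642
grip_force: 4.0
time: 18.23
ee_pos: [0.4643, -0.0156, 0.0886]
eef_rot: [0.669, 0.743, -0.0, -0.0]
ft_force: [1.3, 0.8, -2.4]
width: 0.0637
grip_force: 4.0
t 18.23 p [ 0.4643 -0.0156  0.0886] yaw 0.1054 tool shift [-0.2368  0.0108  0.0215] turn 0 F [ 1.29  0.79 -2.36] w 0.0637 g 4.0 z [-4.e-04  1.e-04 -1.e+00]
fit [ 0.4635 -0.0706  1.4934] 0.19 n 1
```

```bash
python3 -m pendant '[[0.0015,0,0.0007,0],[0.0015,0,0.0007,0],[0.0015,0,0.0008,0],[0,0,0.0008,0],[0,0,0,0]]'; python3 -m pendant '[[0,0,0.0008,0],[0,0,0.0008,0],[0,0,0,0]]'; python3 -m pendant '[[0,0,0.0008,0],[0,0,0.0008,0],[0,0,0,0]]'
python3 - <<'E'
from g import *
goal(0.5,-.25,.067)
tiltfit([.469,-.062,1.5],ph=(.105,.11,.08))
c=r.camera("scene"); cv2.imwrite("pics/s6.png",cv2.resize(c["img"][100:330,150:400,::-1],None,fx=2.4,fy=2.4))
E
```

```text
time: 18.85
ee_pos: [0.4641, -0.0108, 0.0859]
eef_rot: [0.669, 0.743, 0.0, -0.0]
ft_force: [-1.2, 2.3, 1.1]
width: 0.0641
grip_force: 4.0
time: 19.1
ee_pos: [0.4641, -0.0111, 0.0843]
eef_rot: [0.669, 0.743, 0.0, -0.0]
ft_force: [-1.6, 3.8, 3.9]
width: 0.0642
grip_force: 4.0
time: 19.35
ee_pos: [0.4641, -0.0115, 0.0825]
eef_rot: [0.669, 0.743, 0.0, -0.0]
ft_force: [-1.2, 4.2, 2.8]
width: 0.0641
grip_force: 4.0
t 19.35 p [ 0.4641 -0.0115  0.0825] yaw 0.1051 tool shift [-0.241   0.0107  0.0155] turn 0 F [-1.16  4.16  2.82] w 0.0641 g 4.0 z [ 0.e+00  2.e-04 -1.e+00]
fit [ 0.4633 -0.0693  1.5659] 0.169 n 1
```

View pics/s6.png

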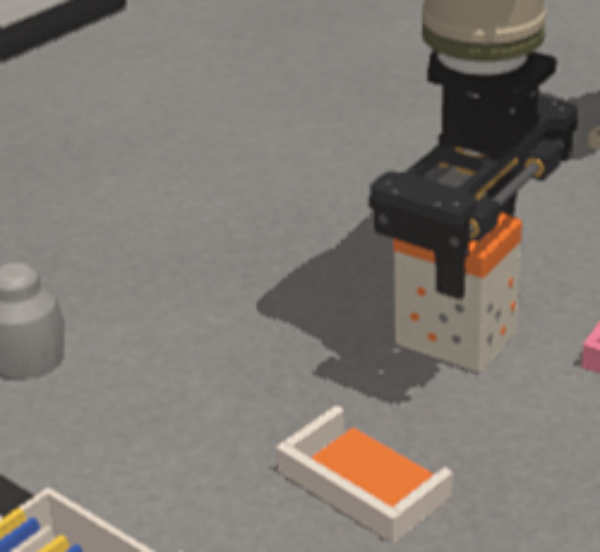

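The tin stands upright with the orange lid on top, at (458,290) in the crop, and the bay is ahead at (365,470). I'll release, rise a little and measure the lid and the bay from the wrist camera.

```bash
python3 -m pendant '[[0,0,0,0],[0,0,0,0],[0,0,0,0],[0,0,0,0],[0,0,-0.02,0],[0,0,-0.035,0],[0,0,-0.035,0],[0,0,-0.035,0]]' 1
python3 -m pendant '[[-0.02,0,-0.02,0],[-0.02,0,0,0],[0,0,0,0],[0,0,0,0]]'
cat >> g.py <<'E'
def orange(c):
    i=c["img"].astype(int); m=((i[:,:,0]-i[:,:,2]>70)&(i[:,:,0]>130)&(i[:,:,0]-i[:,:,1]>50)).astype(np.uint8)
    n,l,s,ce=cv2.connectedComponentsWithStats(m); return [(l==k,s[k].tolist()) for k in range(1,n) if s[k][4]>150]
def rect(c,m,z,g=wground):
    q=cv2.findNonZero(m.astype(np.uint8)).reshape(-1,2); P=np.array([g(c,a,z)[:2] for a in q],np.float32)
    b=cv2.boxPoints(cv2.minAreaRect(P)); e=[(b[1]-b[0]),(b[2]-b[1])]; L=[np.linalg.norm(v) for v in e]; v=e[int(np.argmin(L))]; v=v*np.sign(v[0])
    return b.mean(0).round(4),sorted(np.round(L,4).tolist()),round(float(np.arctan2(v[1],v[0])),4)
E
python3 - <<'E'
from g import *
goal(.47,-.025,.067)
for n,g in (("wrist",wground),("top",ground),("scene",ground)):
    c=r.camera(n)
    for m,s in orange(c): print(n,s,"z0",rect(c,m,0,g),"z.11",rect(c,m,.11,g))
    if n=="wrist": cv2.imwrite("pics/w2.png",c["img"][:,:,::-1])
E
```

```text
time: 20.27
ee_pos: [0.4637, -0.0122, 0.209]
eef_rot: [0.669, 0.743, -0.0, 0.0]
ft_force: [0.7, 0.2, 0.8]
width: 0.0868
grip_force: 0.0
time: 20.6
ee_pos: [0.4683, -0.0523, 0.2277]
eef_rot: [0.67, 0.742, 0.0, 0.0]
ft_force: [-0.5, 1.4, -0.4]
width: 0.087
grip_force: 0.0
t 20.6 p [ 0.4683 -0.0523  0.2277] yaw 0.1027 tool shift [0.0269 0.0044 0.1607] turn 0 F [-0.48  1.42 -0.43] w 0.087 g 0.0 z [ 5.e-04  3.e-04 -1.e+00]
wrist [228, 0, 72, 86, 5688] z0 (array([0.3921, 0.1227], dtype=float32), [0.07119999825954437, 0.09640000015497208], 0.1616) z.11 (array([0.4121, 0.0937], dtype=float32), [0.05050000175833702, 0.06840000301599503], 0.1616)
wrist [449, 109, 68, 99, 4476] z0 (array([0.6397, 0.0256], dtype=float32), [0.06549999862909317, 0.09709999710321426], -0.0698) z.11 (array([0.5878, 0.0248], dtype=float32), [0.04650000110268593, 0.06889999657869339], -0.0698)
wrist [275, 144, 89, 110, 6551] z0 (array([ 0.4674, -0.0405], dtype=float32), [0.09009999781847, 0.11509999632835388], 0.1095) z.11 (array([ 0.4655, -0.0221], dtype=float32), [0.06390000134706497, 0.08160000294446945], 0.1095)
t
[... 1334 characters left out ...]
350677], -0.0576)
scene [280, 278, 50, 33, 819] z0 (array([0.6234, 0.0111], dtype=float32), [0.04699999839067459, 0.0812000036239624], -0.0674) z.11 (array([0.7212, 0.0893], dtype=float32), [0.03929999843239784, 0.06790000200271606], -0.0674)
scene [202, 344, 32, 39, 347] z0 (array([ 8.287e-01, -1.000e-04], dtype=float32), [0.022600000724196434, 0.08009999990463257], -1.3416) z.11 (array([0.893, 0.08 ], dtype=float32), [0.01889999955892563, 0.06700000166893005], -1.3416)
scene [234, 362, 30, 38, 350] z0 (array([0.8253, 0.0644], dtype=float32), [0.01810000091791153, 0.0731000006198883], -1.4316) z.11 (array([0.8901, 0.1339], dtype=float32), [0.01510000042617321, 0.06120000034570694], -1.4316)
```

```bash
python3 -m pendant '[[0.015,0,0.02,0],[0.0153,0,0.02,0],[0,0,0.03,-0.004],[0,0,0.03,0],[0,0,0.03,0],[0,0,0.02,0],[0,0,0.0117,0],[0,0,0,0]]'
python3 -m pendant '[[0,0,0,0],[0,0,0,0],[0,0,0,0],[0,0,0,0],[0,0,0,0],[0,0,0,0]]' 0 15
python3 -m pendant '[[0,0,0,0.03],[0,0,0,0.03],[0,0,0,0.03],[0,0,0,0.03],[0,0,0,0.03],[0,0,0,0.025],[0,0,0,0]]'
python3 - <<'E'
from g import *
goal(.6397,.0256,None,-.0698)
E
```

```text
time: 21.42
ee_pos: [0.4629, -0.0208, 0.0632]
eef_rot: [0.667, 0.745, -0.002, -0.001]
ft_force: [-0.0, 0.2, 0.8]
width: 0.0872
grip_force: 0.0
time: 21.92
ee_pos: [0.4655, -0.0209, 0.0666]
eef_rot: [0.667, 0.745, 0.001, 0.0]
ft_force: [-1.3, 0.9, 7.5]
width: 0.0638
grip_force: 15.0
time: 22.5
ee_pos: [0.4657, -0.0212, 0.0666]
eef_rot: [0.731, 0.683, 0.001, 0.0]
ft_force: [-0.3, -0.5, 4.9]
width: 0.0638
grip_force: 15.0
t 22.5 p [ 0.4657 -0.0212  0.0666] yaw -0.0678 tool shift [0.0585 0.1704 0.0002] turn 0.002 F [-0.3  -0.52  4.92] w 0.0638 g 15.0 z [ 1.3e-03  4.0e-04 -1.0e+00]
```

```bash
python3 -m pendant '[[0.0049,0.0088,-0.0002,0.002],[0.0049,0.0088,0,0],[0.0049,0.0088,0,0],[0.0049,0.0088,0,0],[0.0049,0.0088,0,0],[0.0049,0.0088,0,0]]'
python3 -m pendant '[[0.0049,0.0088,0,0],[0.0049,0.0088,0,0],[0.0049,0.0088,0,0],[0.0049,0.0088,0,0],[0.0049,0.0088,0,0],[0.0046,0.0088,0,0],[0,0,0,0],[0,0,0,0]]'
python3 - <<'E'
from g import *
goal(.6397,.0256,None,-.0698)
c=r.camera("wrist")
for m,s in orange(c): print(s,"z0",rect(c,m,0),"z.11",rect(c,m,.11))
E
```

```text
time: 23.0
ee_pos: [0.5191, 0.0036, 0.0665]
eef_rot: [0.731, 0.682, -0.001, -0.001]
ft_force: [-9.1, -4.9, 13.7]
width: 0.0639
grip_force: 15.0
time: 23.67
ee_pos: [0.5753, 0.0304, 0.0665]
eef_rot: [0.731, 0.683, 0.001, 0.0]
ft_force: [2.7, 1.3, 1.0]
width: 0.0642
grip_force: 15.0
t 23.67 p [0.5753 0.0304 0.0665] yaw -0.0677 tool shift [-0.0004  0.0646  0.0001] turn 0.0021 F [2.74 1.26 1.  ] w 0.0642 g 15.0 z [ 1.8e-03  3.0e-04 -1.0e+00]
[0, 48, 88, 188, 8121] z0 (array([0.3746, 0.13  ], dtype=float32), [0.07029999792575836, 0.12489999830722809], 0.1601) z.11 (array([0.4786, 0.1177], dtype=float32), [0.034699998795986176, 0.0617000013589859], 0.1601)
[221, 186, 253, 126, 16147] z0 (array([0.5926, 0.036 ], dtype=float32), [0.08169999718666077, 0.16030000150203705], 1.5003) z.11 (array([0.5863, 0.0713], dtype=float32), [0.04039999842643738, 0.07930000126361847], 1.5003)
```

```bash
python3 -m pendant '[[0,0.0075,0,0.001],[0,0.0075,0,0],[0,0.0075,0,0],[0,0.0075,0,0],[0,0.0075,0,0],[0,0.0075,0,0],[0,0.0075,0,0],[0,0,0,0]]'
python3 -m pendant '[[0,0.003,0,0],[0,0.003,0,0],[0,0,0,0],[0,0,0,0]]'
python3 -m pendant '[[0,0.001,0,0],[0,0.001,0,0],[0,0,0,0],[0,0,0,0]]'
python3 - <<'E'
from g import *
goal(.6397,.0256,None,-.0698)
E
```

```text
time: 24.38
ee_pos: [0.6267, 0.0262, 0.0663]
eef_rot: [0.731, 0.682, -0.0, -0.0]
ft_force: [-1.3, 1.4, 3.9]
width: 0.064
grip_force: 15.0
time: 24.72
ee_pos: [0.6316, 0.0259, 0.0663]
eef_rot: [0.731, 0.682, -0.001, -0.001]
ft_force: [-5.0, -0.4, 6.8]
width: 0.0639
grip_force: 15.0
time: 25.05
ee_pos: [0.6332, 0.0257, 0.0663]
eef_rot: [0.731, 0.682, -0.001, -0.001]
ft_force: [-8.2, 0.6, 9.2]
width: 0.0638
grip_force: 15.0
t 25.05 p [0.6332 0.0257 0.0663] yaw -0.0693 tool shift [ 0.0004  0.0065 -0.    ] turn 0.0005 F [-8.18  0.56  9.16] w 0.0638 g 15.0 z [-2.8e-03  7.0e-04 -1.0e+00]
```

```bash
python3 -m pendant '[[0,0.001,-0.0003,0],[0,0.001,0,0],[0,0,0,0]]'
python3 -m pendant '[[0,0.001,0,0],[0,0.001,0,0],[0,0,0,0]]'
python3 -m pendant '[[0,0.001,0,0],[0,0.001,0,0],[0,0,0,0]]'
```

```text
time: 25.3
ee_pos: [0.6356, 0.0256, 0.0663]
eef_rot: [0.731, 0.682, -0.001, -0.001]
ft_force: [-5.6, 0.2, 6.1]
width: 0.0641
grip_force: 15.0
time: 25.55
ee_pos: [0.6379, 0.0255, 0.0663]
eef_rot: [0.731, 0.682, -0.0, -0.001]
ft_force: [-4.8, 0.6, 5.3]
width: 0.0641
grip_force: 15.0
time: 25.8
ee_pos: [0.6396, 0.0254, 0.0663]
eef_rot: [0.731, 0.682, -0.001, -0.001]
ft_force: [-7.8, 0.0, 6.5]
width: 0.0639
grip_force: 15.0
```

```bash
python3 -m pendant '[[0,0.001,0,0],[0,0.001,0,0],[0,0,0,0]]'
python3 -m pendant '[[0,0.001,0,0],[0,0.001,0,0],[0,0,0,0]]'
python3 - <<'E'
from g import *
goal(.6397,.0256,None,-.0698)
E
```

```text
time: 26.05
ee_pos: [0.6398, 0.0254, 0.0664]
eef_rot: [0.731, 0.682, -0.002, -0.003]
ft_force: [-17.7, 1.8, 16.3]
width: 0.0637
grip_force: 15.0
time: 26.3
ee_pos: [0.64, 0.0253, 0.0662]
eef_rot: [0.731, 0.682, -0.003, -0.004]
ft_force: [-26.4, 1.7, 23.0]
width: 0.064
grip_force: 15.0
t 26.3 p [0.64   0.0253 0.0662] yaw -0.0694 tool shift [ 0.0003 -0.0003  0.    ] turn 0.0004 F [-26.38   1.75  22.99] w 0.064 g 14.99 z [-0.0106  0.0019 -0.9999]
```

Solid contact with the back fence at x = 0.640, where it was predicted. I'll ease the push, release, rise and check.

```bash
python3 -m pendant '[[0,-0.0015,-0.0003,0],[0,-0.0015,-0.0003,0],[0,0,0,0]]'
python3 -m pendant '[[0,0,0,0],[0,0,0,0],[0,0,0,0],[0,0,0,0],[0,0,-0.01,0],[0,0,-0.02,0],[0,0,-0.035,0],[0,0,-0.035,0]]' 1
python3 -m pendant '[[0,0,-0.035,0],[-0.02,-0.01,-0.01,0],[-0.02,-0.01,0,0],[-0.02,-0.01,0,0],[0,0,0,0],[0,0,0,0]]'
python3 - <<'E'
from g import *
goal(.6397,.0256,None,-.0698)
c=r.camera("wrist"); cv2.imwrite("pics/w3.png",c["img"][:,:,::-1])
for m,s in orange(c): print(s,"z.11",rect(c,m,.11))
E
```

```text
time: 26.55
ee_pos: [0.6396, 0.0254, 0.0661]
eef_rot: [0.731, 0.682, -0.001, -0.001]
ft_force: [-8.3, 1.0, 2.0]
width: 0.0639
grip_force: 15.0
time: 27.22
ee_pos: [0.6413, 0.0251, 0.1683]
eef_rot: [0.731, 0.682, -0.001, -0.0]
ft_force: [0.8, -0.4, 0.4]
width: 0.087
grip_force: 0.0
time: 27.72
ee_pos: [0.6075, -0.0338, 0.2132]
eef_rot: [0.732, 0.681, 0.001, 0.0]
ft_force: [0.7, 0.1, 0.2]
width: 0.0869
grip_force: 0.0
t 27.72 p [ 0.6075 -0.0338  0.2132] yaw -0.0716 tool shift [0.0616 0.0278 0.0001] turn -0.0018 F [0.69 0.1  0.2 ] w 0.0869 g 0.0 z [ 1.5e-03  7.0e-04 -1.0e+00]
[71, 24, 67, 119, 4284] z.11 (array([0.4518, 0.1054], dtype=float32), [0.04699999839067459, 0.08340000361204147], 0.1608)
[578, 52, 41, 10, 274] z.11 (array([0.8519, 0.1118], dtype=float32), [0.006200000178068876, 0.05040000006556511], -1.4727)
[313, 103, 93, 116, 7400] z.11 (array([0.6392, 0.0237], dtype=float32), [0.06369999796152115, 0.07970000058412552], -0.073)
[582, 111, 40, 9, 302] z.11 (array([0.8513, 0.0614], dtype=float32), [0.006800000090152025, 0.04960000142455101], -1.527)
```

View pics/w3.png

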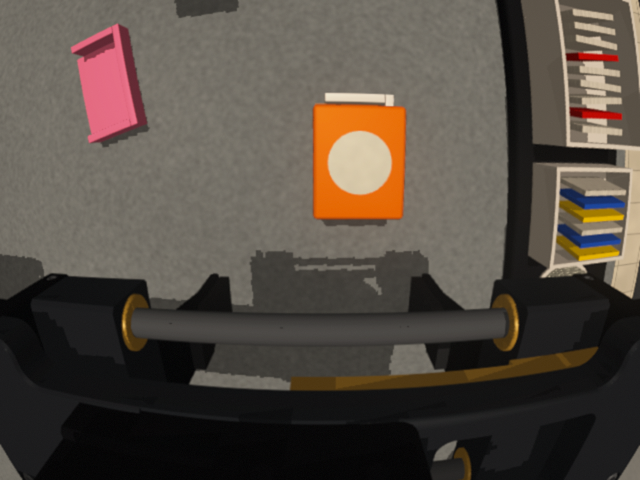

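The tin, lid up at (360,162), sits square in the bay within about 2 mm of home, and the gripper is clear of it.

```bash
python3 -c "
from bench import r
print(r.close_job())"
```

```text
the job is handed in; nothing more can be done
None
```

I tipped the tin upright in two quarter turns and slid it home against the back fence, lid up and about 2 mm from centre, then handed the job in. On the first try at the first turn, the grip held too tight and lifted the tin about 14 mm, so I set it back down and regripped.

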